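Couple a filter cartridge to the test stand and select its test

ROBOT

A 7-joint arm with a two-finger parallel gripper is mounted at the origin on the work surface. World frame = base frame: x ahead of the robot, y to its left, z up, the work surface at z = 0. Lengths are in m, angles in degrees, forces in N, time in s.
With the tool pointing down it reaches from about 0.425 to 1.025 m from the base axis. Payload 9.4 kg.
Tool frame: the origin (TCP) lies midway between the tips of the shut fingers; the grasp point (between the pads) lies 19 mm behind it; z points along the fingers, y is the line along which they close (so a half turn about z gives the same grasp; the last joint's range is limited). The gripper opens to 93 mm and grips with 3 to 60 N. Pads are 15 mm wide; open, the fingers measure 128 mm over their backs; the gripper's body (75 mm by 188 mm) begins 65 mm behind the grasp point.
Start: joints at [70.835, 34.337, -0.143, 91.639, 0.103, 54.024, -4.572], TCP at [0.185, -0.701, 0.219] pointing down, gripper open.
Joint ranges: [-147.43, 147.43], [-19.82, 112.94], [-74.19, 73.91], [6.32, 146.72], [-59.91, 239.91], [6.04, 106.73], [-150.56, 150.56]. Speed limits (degrees/s): [127.2, 127.2, 172.46, 172.46, 180, 180, 180].

INTERFACE

Orientations are given as [roll, pitch, yaw] about the fixed x, y, z axes, in that order (R = Rz(yaw) Ry(pitch) Rx(roll)).
In Python, from cell import goto, move_linear, goto_joints, let_go, close_gripper, pause, ik, grab_frame, Unreachable, sign_off, find_in, place_of, current_time, current_q, current_qd, current_tau, current_tool_pos, current_orientation, current_contact_force, current_torque, current_opening, current_finger_force gives the robot as it stands. Calls block until the motion is done:
- goto(position, orientation): joint-space move of the TCP to a pose.
- move_linear(position, frame=None, max_speed=0.15, until_force=None): straight line of the TCP; frame=None keeps the orientation; max_speed is the mean speed in m/s. With until_force (N) it stops when the force on the tool has changed by that much, and returns True; else False.
- goto_joints(angles): joint-space move.
- let_go() and close_gripper(squeeze=None): open the fingers fully, or close them until they stop; squeeze is the grip in N (None keeps the last).
- pause(seconds).
- ik(position, orientation): joint angles nearest the present ones, or None.
- grab_frame(name): name is "scene" or "top" or "wrist"; returns a dict with "frame" (420x560x3 uint8, blue, green, red), "mtx" (3x3 intrinsics, pixels), "D" ([k1, k2, p1, p2, k3] as OpenCV has them; the pictures are not rectified), "R" (3x3) and "t" (3): a world point X has camera coordinates R X + t. Camera axes: x right, y down, z forward; pixel columns grow to the right and rows downward; lengths in m; the calibration is good to about 2 mm. A picture is of the moment at which its call begins. There is no depth.
A pose or a line that the arm cannot do raises Unreachable and nothing moves.
- sign_off(): hands the job in; it is judged then, once.
Trained networks look in a picture, given as the dict that the camera call returned (one of the last four; its "shot" number tells which), for a name from the list of things; names that differ only in an ending like _2 or _b are one class to them, and where a whole thing is asked for, a point or a joint stands for the part that bears it (a point fixed in the world has none). Each returns a list of dicts, best first, with "conf" (0 to 1); they miss things now and then, are a little off and sometimes report something else, mostly with a low value. They report only what shows in the picture. A call takes as long as a camera call. They do not tell look-alikes from the thing itself.
- find_in(target, picture): "point" ([column, row] as shares, 0 to 1, of the picture: columns of its width, rows of its height, amid what is visible of it).
- place_of(target, picture): "point" ([column, row] as shares, 0 to 1, of the picture: columns of its width, rows of its height: a listed point, or the origin of a listed thing).
Readings, each from a call of its own:
- current_time(): time.
- current_q(): joint angles.
- current_qd(): joint speeds.
- current_tau(): joint torques, N m.
- current_tool_pos(): TCP position.
- current_orientation(): TCP orientation.
- current_contact_force(): force on the tool from outside, world axes, zero at the start.
- current_torque(): the same for the moment, N m.
- current_opening(): opening from 0.0 (shut) to 1.0 (fully open).
- current_finger_force(): force on a finger pad.
Only numpy, scipy, OpenCV 4.12 (cv2) and the standard library are available. Lean on these libraries where they do the work, as an engineer would, in place of code of your own. Each camera call takes 0.05 s, during which the arm holds its last target. There are 200 camera calls.

TASK

On the test stand, draw the blue coupler fully back, then stand the blue-nozzled cartridge upright in the round seat, turned so that its nozzle points straight along the stand's blue strip at the coupler, and let go of it. After that slide the coupler fully home over the nozzle, and last turn the selector on the white box to the blue dot. Do not drop or tip the cartridge, and leave the orange-nozzled cartridge where it stands.

Things in the scene. Friction and masses are not known exactly. Their poses are not given: they have to be found in the camera images.
- cartridge: Filter cartridge to test, loose, upright, 130 mm tall, about 350 g. White round body, diameter 60, up to 92 mm; above it a grey ribbed round cap, diameter 48, from 92 to 130 mm: hold it there from above. One blue nozzle sticks out sideways; a blue stripe on the cap's top points the same way. Origin: centre of the underside; z up its axis, x along the nozzle.
- nozzle_tip (a point): Centre of the blue nozzle's end face: 60 mm from the cartridge's axis along its x (30 mm beyond the body), 55 mm above its underside. The nozzle is 16 mm thick. Axes of the cartridge.
- other_cartridge: Bystander: a cartridge of the same shape and size, but with an orange nozzle and stripe, standing loose and upright. Leave it. Origin: centre of the underside; z up, x along its nozzle.
- stand: Test stand, fixed to the table: an aluminium plate 20 mm thick. Origin: on the table below the seat's centre; z up. x runs along the blue strip from the seat to the coupler: the nozzle of a well set cartridge points along this x. The plate spans x -55 to 215, y -55 to 55 mm; an end bar at x = 207 mm is 43 mm high.
- seat (a point): Centre of the round seat's floor, 20 mm above the table: the cartridge's underside rests here. The black collar around it is 68 mm wide inside (4 mm play all round the cartridge), 92 mm outside, 12 mm high. Axes of the stand.
- coupler (a joint): Slide of the blue coupler towards the seat, m: 0 fully back, 0.060 home at its stop; starts at 0.038 to 0.054, stays where left (3 N friction). A block 64 mm wide, 36 to 96 mm above the table; its slot, 28 mm wide, 30 deep, open in front, 6 mm clear roof, takes the nozzle; its cheeks hit a nozzle about 0.1 rad off. Front face 98 mm from the seat's axis at 0, 38 mm at 0.060.
- coupler_grip (a point): Grip point on the coupler's upright black handle, 125 mm above the table, 16 mm below the handle's top. The handle is 14 mm thick along the stand's x, 30 mm wide along its y, free above 96 mm. It is 162 mm from the seat's axis along the stand's x with the coupler at 0, 102 mm at 0.060. Axes of the stand; the coupler slides home along -x.
- selector (a joint): Angle of the selector, rad, growing clockwise seen from above: five click positions 0.524 apart, from 0 (off, where it starts) to 2.094. It clicks into the nearest one when let go. The large blue dot on the box marks the third, 1.047; small black dots mark the others. Turning takes about 0.07 N m.
- selector_grip (a point): On the selector's axis, 100 mm above the table, in its black grip bar: 60 mm long, 14 mm thick, top 116 mm above the table, on a disc (diameter 64) whose top is at 72 mm. The white box below, fixed, is 130 x 150 mm, 60 mm high. z up, x along the bar to its white-marked pointing end; turns with the selector.
Things that resemble listed ones, but are neither listed nor needed, are in the scene too. What is shaped like the part that bears selector but red is not meant.

How it is judged (in metres and radians):
On the way, in this order (a step that is already met when the one before it is completed fails the run):
1. the coupler is drawn fully back, within 6 mm of its rear stop (value of joint coupler below 0.006 m), for 0.1 s.
2. the blue-nozzled cartridge stands in the seat, its nozzle along the blue strip, let go (horizontal distance between cartridge and seat below 0.007 m and z of cartridge in the frame of stand between 0.017 and 0.024 m and angle between cartridge's own z axis and vertical below 0.06 rad and angle between the x axis of cartridge and the x axis of stand, either way round below 0.14 rad and x of nozzle_tip in the frame of stand above 0.04 m and contact force between the fingers and cartridge below 0.1 N), for 0.2 s.
3. the coupler is fully home over the nozzle of the seated cartridge (horizontal distance between cartridge and seat below 0.007 m and z of cartridge in the frame of stand between 0.017 and 0.024 m and angle between cartridge's own z axis and vertical below 0.06 rad and angle between the x axis of cartridge and the x axis of stand, either way round below 0.14 rad and x of nozzle_tip in the frame of stand above 0.04 m and value of joint coupler above 0.055 m), for 0.2 s.
4. the selector stands at the blue dot, the coupler still home (all of step 3 and value of joint selector between 0.907 and 1.187 rad), for 0.2 s.
At the end, for the whole second after the job is handed in: Cartridge at rest, released, upright (0.06 rad) on the seat floor within 7 mm of its centre, nozzle along the stand's +x within 0.14 rad; coupler within 5 mm of home; selector within 0.14 rad of the blue dot (1.047); orange-nozzled cartridge upright within 30 mm of its start (all of step 4 and contact force between the fingers and cartridge below 0.1 N and linear speed of cartridge below 0.02 m/s and distance of other_cartridge from where it was at the start of the episode below 0.03 m and angle between other_cartridge's own z axis and vertical below 0.1 rad); the robot touches nothing.
It fails at once if the cartridge is dropped: it moves faster than 0.6 m/s with no finger touching it (contact force between the fingers and cartridge below 0.1 N and linear speed of cartridge above 0.6 m/s).
It fails at once if the cartridge is tipped more than 0.6 rad (angle between cartridge's own z axis and vertical above 0.6 rad).
It fails at once if the orange-nozzled cartridge is moved more than 30 mm or tipped (distance of other_cartridge from where it was at the start of the episode above 0.03 m or angle between other_cartridge's own z axis and vertical above 0.3 rad).
It also fails if it takes over 72 s, if anything falls off the work surface, if the arm or the gripper's body presses on something with over 40 N, if the wrist force passes 120 N, or if a joint passes its speed limit or range.

## Working session

There is one attempt and no reset: what is moved stays moved. The work goes in short steps, each a Python script; the robot and the scene stay as the last script left them, time stands still between calls to the robot, and variables do not carry over. Pictures are saved under pics/ and viewed, at most 10 in all, crops included, and the job is handed in when it is done.

```bash
mkdir -p pics; cat > h.py <<'E'
import numpy as np, cv2
from cell import *
def ray(pic,uv):
    p=cv2.undistortPoints(np.array([[uv]],float),np.array(pic["mtx"],float),np.array(pic["D"],float))[0,0]
    R=np.array(pic["R"]);t=np.array(pic["t"]).ravel()
    return -R.T@t, R.T@np.array([p[0],p[1],1])
def atz(pic,uv,z):
    c,d=ray(pic,uv); return c+d*(z-c[2])/d[2]
def px(pic,s): return (s[0]*560,s[1]*420)
def proj(pic,X):
    R=np.array(pic["R"]);t=np.array(pic["t"]).ravel()
    return cv2.projectPoints(np.array([X],float),cv2.Rodrigues(R)[0],t,np.array(pic["mtx"],float),np.array(pic["D"],float))[0][0,0]
E
python3 - <<'E'
from h import *
Z=dict(cartridge=0,nozzle_tip=.055,other_cartridge=0,stand=0,seat=.02,coupler_grip=.125,selector_grip=.1)
for n in("scene","top"):
    p=grab_frame(n); cv2.imwrite(f"pics/{n}.png",cv2.resize(p["frame"],(800,600)))
    for k,z in Z.items():
        for d in place_of(k,p)[:4]:
            u=px(p,d["point"]); print(n,k,round(d["conf"],2),np.round(u),np.round(atz(p,u,z),3))
print(current_time())
E
```

```text
scene cartridge 0.89 [288. 229.] [ 0.447 -0.092 -0.   ]
scene nozzle_tip 0.95 [304. 196.] [ 0.403 -0.063  0.055]
scene nozzle_tip 0.32 [174. 206.] [ 0.456 -0.322  0.055]
scene other_cartridge 0.96 [285. 313.] [ 0.646 -0.081  0.   ]
scene other_cartridge 0.56 [303. 194.] [ 0.34  -0.069  0.   ]
scene stand 0.73 [419. 258.] [0.499 0.168 0.   ]
scene seat 0.76 [415. 255.] [0.509 0.154 0.02 ]
scene coupler_grip 0.58 [434. 170.] [0.38  0.184 0.125]
scene selector_grip 0.97 [194. 140.] [ 0.296 -0.313  0.1  ]
scene selector_grip 0.7 [178. 205.] [ 0.498 -0.296  0.1  ]
top cartridge 0.74 [270. 243.] [ 0.455 -0.092  0.   ]
top nozzle_tip 0.69 [254. 272.] [ 0.389 -0.057  0.055]
top other_cartridge 0.6 [265. 166.] [ 0.643 -0.076  0.   ]
top stand 0.64 [165. 226.] [0.493 0.16  0.   ]
top seat 0.76 [159. 222.] [0.502 0.169 0.02 ]
top coupler_grip 0.6 [130. 269.] [0.395 0.191 0.125]
top selector_grip 0.94 [368. 218.] [ 0.509 -0.3    0.1  ]
top selector_grip 0.89 [376. 322.] [ 0.293 -0.314  0.1  ]
0.8
```

View pics/scene.png

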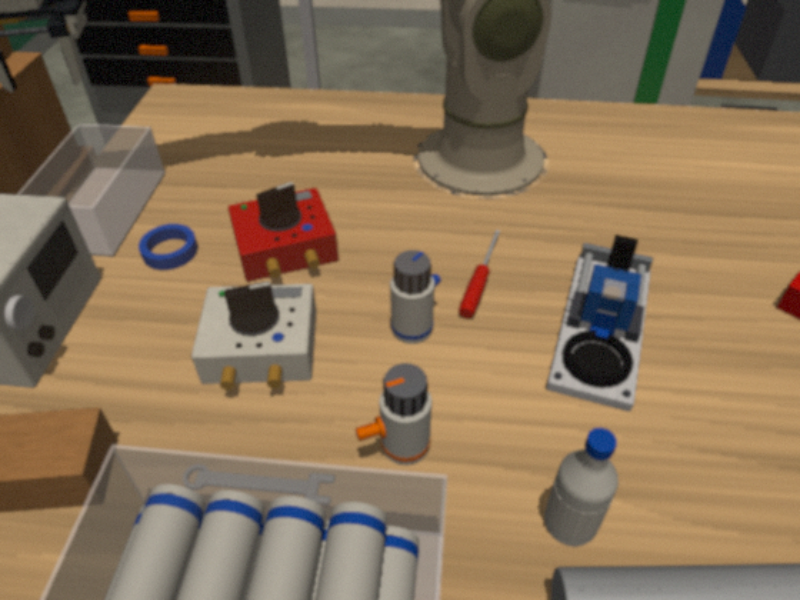

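View pics/top.png

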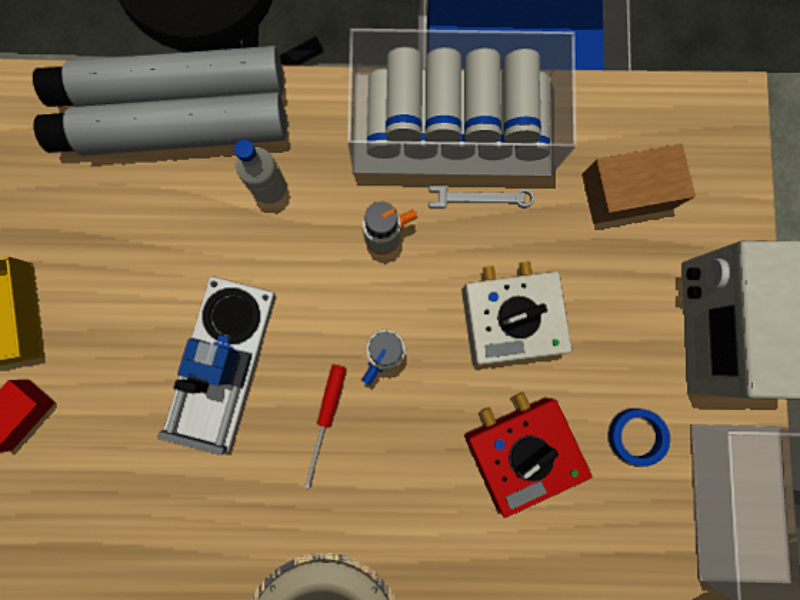

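Scene/top (800x600 pixels, top view): the blue-nozzled cartridge is at (385,352), the orange one to leave at (382,220). The bottle with the blue cap is at (260,175), the boxed cartridges are at the top, and the white selector box is at (520,317). The red look-alike at (532,458) is not meant. The stand is at (218,365), with its coupler handle at (190,384). Next I'll look from close with the wrist camera.

```bash
python3 - <<'E'
from h import *
print(np.round(current_orientation(),1))
Z=dict(cartridge=0,nozzle_tip=.055,seat=.02,stand=0,coupler_grip=.125,selector_grip=.1)
ims=[]
for n,P in(("sel",[.46,-.27,.40]),("cart",[.47,-.08,.40]),("stand",[.45,.15,.40])):
    goto(P,[180,0,0]); p=grab_frame("wrist")
    cv2.imwrite(f"pics/w_{n}.png",p["frame"]); np.save(f"pics/w_{n}.npy",p,allow_pickle=True)
    R=np.array(p["R"]); print(n,"cam",np.round(-R.T@np.array(p["t"]).ravel(),3))
    for k,z in Z.items():
        for d in place_of(k,p)[:3]:
            u=px(p,d["point"]); print(n,k,round(d["conf"],2),np.round(u),np.round(atz(p,u,z),4))
    ims.append(cv2.resize(p["frame"],(400,300)))
ims.append(ims[0]*0)
cv2.imwrite("pics/w.png",np.vstack([np.hstack(ims[:2]),np.hstack(ims[2:])]))
print(current_time())
E
```

```text
[180.    0.   14.8]
sel cam [ 0.529 -0.272  0.565]
sel cartridge 0.75 [171. 175.] [ 0.4486 -0.0908  0.    ]
sel nozzle_tip 0.94 [144. 213.] [ 0.3965 -0.0611  0.055 ]
sel seat 0.73 [  8. 145.] [0.5009 0.1637 0.02  ]
sel stand 0.58 [ 18. 144.] [0.5014 0.1629 0.    ]
sel selector_grip 0.96 [306. 290.] [ 0.2868 -0.3147  0.1   ]
sel selector_grip 0.74 [295. 140.] [ 0.5111 -0.2946  0.1   ]
cart cam [ 0.539 -0.082  0.565]
cart cartridge 0.7 [282. 179.] [ 0.4528 -0.0892  0.    ]
cart nozzle_tip 0.86 [266. 221.] [ 0.3935 -0.0643  0.055 ]
cart seat 0.81 [126. 151.] [0.5013 0.1624 0.02  ]
cart stand 0.72 [133. 148.] [0.5046 0.1583 0.    ]
cart coupler_grip 0.68 [ 83. 240.] [0.3865 0.1896 0.125 ]
cart selector_grip 0.74 [427. 297.] [ 0.2846 -0.3133  0.1   ]
cart selector_grip 0.62 [435. 148.] [ 0.5112 -0.298   0.1   ]
stand cam [0.52  0.148 0.565]
stand cartridge 0.87 [419. 168.] [ 0.451  -0.0907  0.    ]
stand nozzle_tip 0.89 [412. 206.] [ 0.3985 -0.0631  0.055 ]
stand seat 0.81 [267. 136.] [0.5042 0.1642 0.02  ]
stand stand 0.88 [271. 138.] [0.5007 0.1591 0.    ]
stand coupler_grip 0.78 [250. 226.] [0.3877 0.1858 0.125 ]
5.5083
```

View pics/w.png

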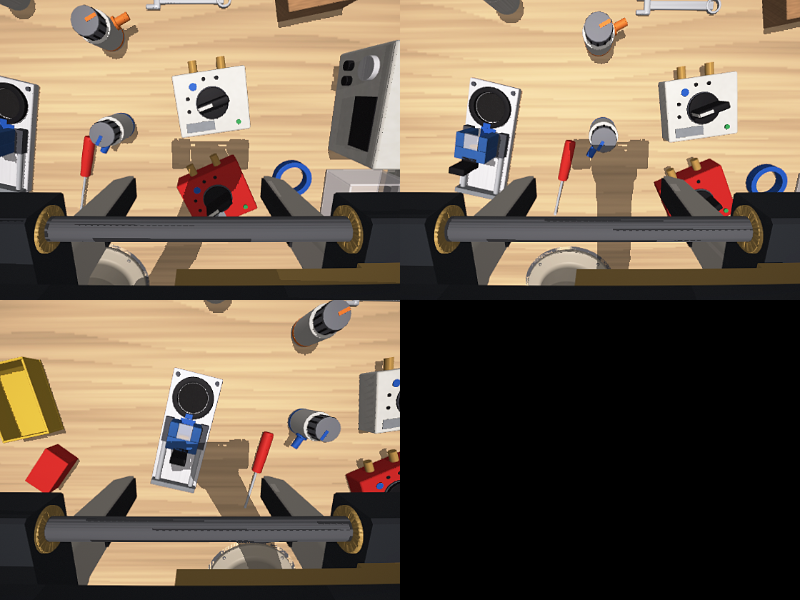

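The wrist views show the stand (bottom-left quadrant) with the seat at (193,398) and the black handle at (178,457). The blue cartridge is at (600,133) and the white box's selector at (212,102). The network points agree between views to about 3 mm, and the coupler comes out near 0.044, which is in range. Next I'll refine the stand's yaw from its plate edges, along with the nozzle and selector directions.

```bash
python3 - <<'E'
from h import *
p=np.load("pics/w_stand.npy",allow_pickle=True).item(); f=p["frame"]
a=cv2.resize(f[90:290,190:330],None,fx=3,fy=3,interpolation=cv2.INTER_CUBIC)
q=np.load("pics/w_sel.npy",allow_pickle=True).item()
b=cv2.resize(q["frame"][80:210,230:360],None,fx=2.9,fy=2.9,interpolation=cv2.INTER_CUBIC)
im=np.zeros((600,800,3),np.uint8); im[:600,:420]=a; im[:377,422:799]=b
cv2.imwrite("pics/c1.png",im)
# model fit: seat xy, yaw from plate edge: maximise mean white-inside minus outside
from scipy.optimize import minimize
hsv=cv2.cvtColor(f,cv2.COLOR_BGR2HSV); S=cv2.GaussianBlur(hsv[...,1].astype(np.float32),(0,0),1)
def edges(v,d):
    x,y,th=v[0],v[1],v[2]; c,s=np.cos(th),np.sin(th)
    P=[]
    for t in np.linspace(-.045,.1,25):
        P+= [(t,.055+d),(t,-.055-d)]
    for t in np.linspace(-.045,.045,15): P.append((-.055-d,t))
    return np.array([[x+c*a-s*b,y+s*a+c*b,.02] for a,b in P])
def samp(X):
    uv=np.array([proj(p,k) for k in X],np.float32); return cv2.remap(S,uv[:,0],uv[:,1],1)
cost=lambda v: float(np.mean(samp(edges(v,-.004)))-np.mean(samp(edges(v,.003))))
r=minimize(cost,[.5025,.1635,np.deg2rad(168.5)],method="Nelder-Mead",options=dict(initial_simplex=[[.5025,.1635,2.94],[.51,.1635,2.94],[.5025,.171,2.94],[.5025,.1635,3.0]]))
print(r.x,np.rad2deg(r.x[2]),r.fun)
# blue nozzle direction, white selector
for n in("sel","cart","stand"):
    p2=np.load(f"pics/w_{n}.npy",allow_pickle=True).item(); print(n,np.round(proj(p2,[.4515,-.09,.13])))
# ik checks
for P in([.387,.187,.12],[.345,.196,.12],[.403,.184,.12]):
    for tilt in(0,10,20,30):
        print(P,tilt,[ik(P,[180,-tilt,y]) is not None for y in(78,-102)],[ik(P,[180,tilt,y]) is not None for y in(78,-102)])
E
```

```text
[0.50233423 0.15974628 2.9038666 ] 166.37930042668077 -81.73854064941406
sel [140. 187.]
cart [283. 195.]
stand [458. 180.]
[0.387, 0.187, 0.12] 0 [True, True] [True, True]
[0.387, 0.187, 0.12] 10 [True, True] [True, True]
[0.387, 0.187, 0.12] 20 [True, True] [True, True]
[0.387, 0.187, 0.12] 30 [True, True] [True, True]
[0.345, 0.196, 0.12] 0 [True, True] [True, True]
[0.345, 0.196, 0.12] 10 [True, True] [True, True]
[0.345, 0.196, 0.12] 20 [False, True] [True, False]
[0.345, 0.196, 0.12] 30 [False, True] [True, False]
[0.403, 0.184, 0.12] 0 [True, True] [True, True]
[0.403, 0.184, 0.12] 10 [True, True] [True, True]
[0.403, 0.184, 0.12] 20 [True, True] [True, True]
[0.403, 0.184, 0.12] 30 [True, True] [True, True]
```

View pics/c1.png

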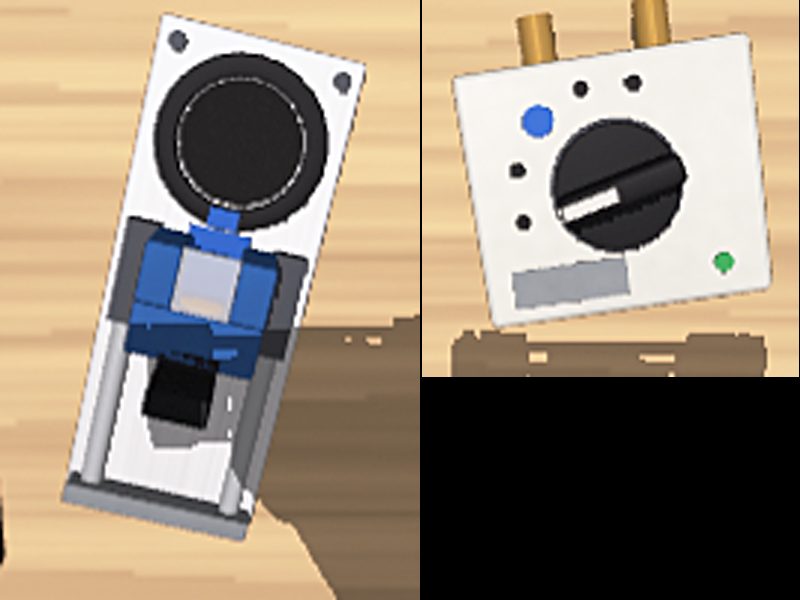

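The crop shows the coupler mid-travel with its handle at (180,392). The selector's white pointer end points down-left, opposite the green dot, and the blue dot at (538,121) is the third position clockwise. Next I'll cross-check the seat centre and draw the coupler back.

```bash
python3 - <<'E'
from h import *
p=np.load("pics/w_stand.npy",allow_pickle=True).item()
print("collar",atz(p,(270.3,137),.03),"corners",atz(p,(244.3,94.3),.02),atz(p,(312,112),.02))
a=atz(p,(244.3,94.3),.02)[:2];b=atz(p,(312,112),.02)[:2]
print(np.linalg.norm(a-b))
th=np.deg2rad(166.4); u=np.array([np.cos(th),np.sin(th)]); print("corner seat",(a+b)/2+.055*u, np.rad2deg(np.arctan2(*(a-b)[::-1])))
S=np.array([.5025,.161]); g=np.array([.387,.1865])
print("along",(g-S)@u,"lat",(g-S)@[-u[1],u[0]])
h=S+u*((g-S)@u)
yaw=166.4-180
goto([*h,.2],[180,0,yaw]); 
p=grab_frame("wrist")
for k,z in dict(coupler_grip=.125,seat=.02).items():
    d=place_of(k,p)[0]; print(k,d["conf"],atz(p,px(p,d["point"]),z))
hit=move_linear([*h,.110],max_speed=.1,until_force=8); print("hit",hit,current_tool_pos())
if not hit:
    close_gripper(30); print("open",current_opening(),current_tool_pos(),current_finger_force())
print(current_time())
E
```

```text
collar [0.5034015  0.15899223 0.03      ] corners [0.56747601 0.1989275  0.02      ] [0.54124034 0.09392488 0.02      ]
0.1082305844888714
corner seat [0.50090032 0.15935901] 75.9714544064123
along 0.11825761945093809 lat 0.0023739085485962076
coupler_grip 0.84 [0.39168482 0.19029494 0.125     ]
seat 0.88 [0.50094228 0.16158635 0.02      ]
hit False [0.38778516 0.18893617 0.11039215]
open 0.316107096784532 [0.38757396 0.18893418 0.10997711] 29.999617338180542
8.5667
```

```bash
cat >> h.py <<'E'
S=np.array([.502,.160]); TH=np.deg2rad(166.2); U=np.array([np.cos(TH),np.sin(TH)]); YAW=166.2-180
E
python3 - <<'E'
from h import *
t=np.array(current_tool_pos()); e=t.copy(); e[:2]+=U*.060
try: hit=move_linear(e,max_speed=.06,until_force=14)
except Unreachable as x:
    print(x); e=t.copy(); e[:2]+=U*.050; hit=move_linear(e,max_speed=.06,until_force=14)
pause(.2); n=np.array(current_tool_pos()); print(hit,n,"moved",(n-t)[:2]@U,"along",(n[:2]-S)@U,current_contact_force())
let_go(); move_linear([n[0],n[1],.2]); 
goto([.49,-.06,.36],[180,0,-26]); 
for P,y in(([.49,-.06,.36],-26),([.43,-.10,.36],-80),([.5,-.12,.34],20)):
    goto(P,[180,0,y]);p=grab_frame("wrist")
    A={}
    for k,z in dict(cartridge=0,nozzle_tip=.055,coupler_grip=.125).items():
        for d in place_of(k,p)[:1]: A[k]=atz(p,px(p,d["point"]),z); print(k,round(d["conf"],2),A[k])
    if len(A)>1:
        v=(A["nozzle_tip"]-A["cartridge"])[:2]; print(np.linalg.norm(v),np.rad2deg(np.arctan2(v[1],v[0])))
    cv2.imwrite(f"pics/n{y}.png",p["frame"]); np.save(f"pics/n{y}.npy",p,allow_pickle=True)
p=grab_frame("top")
print("coupler",[atz(p,px(p,d["point"]),.125) for d in place_of("coupler_grip",p)[:1]])
# crop of the blue cartridge from the -26 and 20 views
o=[]
for y in(-26,-80,20):
    p=np.load(f"pics/n{y}.npy",allow_pickle=True).item(); c=proj(p,[.44,-.085,.09]).astype(int)
    x0,y0=np.clip(c-70,0,[420,280]); o.append(cv2.resize(p["frame"][y0:y0+140,x0:x0+140],(266,266),interpolation=2)); print(y,x0,y0)
cv2.imwrite("pics/c2.png",np.hstack(o)); print(current_time())
E
```

```text
True [0.34002662 0.20055239 0.10997441] moved 0.0489461900797904 along 0.16697100671337284 [-2.9838258  -0.43835691  8.77979337]
cartridge 0.75 [ 0.44800125 -0.0934746   0.        ]
nozzle_tip 0.74 [ 0.39473707 -0.06325324  0.055     ]
coupler_grip 0.78 [0.34088634 0.19842384 0.125     ]
0.06124054407949478 150.43002320923688
cartridge 0.56 [ 0.44715376 -0.09306107  0.        ]
nozzle_tip 0.64 [ 0.39529664 -0.05967765  0.055     ]
0.0616734403990327 147.22828568201976
cartridge 0.58 [ 0.45031547 -0.09314306  0.        ]
nozzle_tip 0.83 [ 0.39476537 -0.06867532  0.055     ]
0.06069995015131886 156.22830575950113
coupler [array([0.34877522, 0.19530497, 0.125     ])]
-26 240 135
-80 197 121
20 165 147
16.425
```

View pics/c2.png

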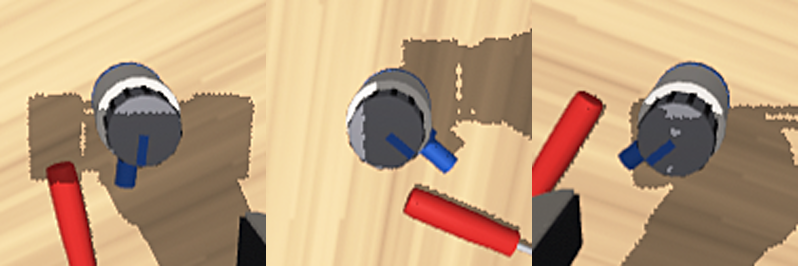

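The crops show the cap's blue stripe and the nozzle, pointing the same way. I'll get the yaw from the stripe's axis and check the coupler's position in the top view.

```bash
python3 - <<'E'
from h import *
for y in(-26,-80,20):
    p=np.load(f"pics/n{y}.npy",allow_pickle=True).item(); h=cv2.cvtColor(p["frame"],cv2.COLOR_BGR2HSV)
    m=cv2.inRange(h,(100,110,50),(125,255,255)); c=proj(p,[.44,-.085,.13])
    n,l,st,ce=cv2.connectedComponentsWithStats(m)
    for i in range(1,n):
        if st[i,4]>15 and np.linalg.norm(ce[i]-c)<70:
            yx=np.argwhere(l==i)
            for z in(.13,.055):
                W=np.array([atz(p,(b,a),z)[:2] for a,b in yx]); M=W.mean(0); _,s,V=np.linalg.svd(W-M,full_matrices=False)
                L=(W-M)@V[0]
                print(y,z,st[i,4],"mid",np.round(M,4),"ang",round(np.rad2deg(np.arctan2(V[0,1],V[0,0]))%180,1),"len",round(np.ptp(L),4))
p=grab_frame("top"); f=p["frame"]
cv2.imwrite("pics/c3.png",cv2.resize(f[185:330,100:205],None,fx=4,fy=4,interpolation=2))
for a in(.155,.162,.167): print(a,(proj(p,[*(S+U*a),.141])-[100,185])*4)
for a in(.098,): print("front top",[(proj(p,[*(S+U*a+k*np.array([-U[1],U[0]])),.096])-[100,185])*4 for k in(-.032,.032)])
E
```

```text
-26 0.13 210 mid [ 0.4332 -0.0759] ang 127.0 len 0.0374
-26 0.055 210 mid [ 0.4106 -0.0731] ang 127.0 len 0.0445
-80 0.13 192 mid [ 0.4145 -0.0849] ang 137.9 len 0.0268
-80 0.055 192 mid [ 0.4094 -0.0689] ang 137.9 len 0.0318
-80 0.13 86 mid [ 0.4391 -0.0858] ang 149.2 len 0.02
-80 0.055 86 mid [ 0.4386 -0.0699] ang 149.2 len 0.0238
20 0.13 38 mid [ 0.4969 -0.0959] ang 82.5 len 0.0334
20 0.055 38 mid [ 0.4834 -0.0956] ang 82.5 len 0.04
20 0.13 109 mid [ 0.4312 -0.0699] ang 1.9 len 0.018
20 0.055 109 mid [ 0.4045 -0.0646] ang 1.9 len 0.0216
20 0.13 85 mid [ 0.4395 -0.0859] ang 150.0 len 0.0198
20 0.055 85 mid [ 0.4144 -0.0837] ang 150.0 len 0.0238
0.155 [ 92.43688927 425.21753519]
0.162 [ 88.19292789 439.1890534 ]
0.167 [ 85.15445642 449.18829385]
front top [array([ 98.88717105, 296.04270257]), array([215.78941831, 326.73673998])]
```

View pics/c3.png

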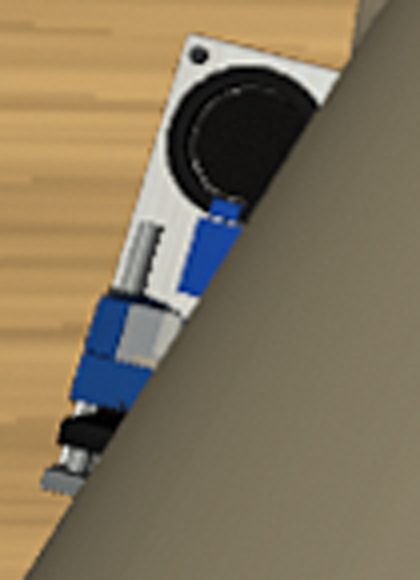

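The stripe axis reads 149.2° and 150.0° in two views. That puts the cartridge axis near (0.4495,-0.0925), in agreement with the networks. In the top view the coupler's front edge lies where position 0 predicts. I'll grasp along the nozzle first to centre the cartridge, then re-grasp across it and lift.

```bash
python3 - <<'E'
from h import *
C=[.4495,-.0925]; cy=149.6-180
goto([*C,.2],[180,0,cy+90])
print(move_linear([*C,.099],max_speed=.12,until_force=8))
close_gripper(15); print("open mm",current_opening()*93)
move_linear([*C,.106],max_speed=.04); move_linear([*C,.0992],max_speed=.03); let_go()
move_linear([*C,.14],max_speed=.15); goto([*C,.14],[180,0,cy]); print(current_tool_pos(),current_orientation())
print(move_linear([*C,.099],max_speed=.12,until_force=8))
close_gripper(30); print("open mm",current_opening()*93,current_time())
move_linear([*C,.2],max_speed=.1); print(current_contact_force(),current_time())
goto([*(S-U*.0),.2],[180,0,YAW])
p=grab_frame("scene"); c=proj(p,[*S,.12]).astype(int); x0,y0=np.clip(c-[100,90],0,[360,230])
cv2.imwrite("pics/c4.png",cv2.resize(p["frame"][y0:y0+190,x0:x0+200],None,fx=3,fy=3,interpolation=2)); print(current_time())
E
```

```text
False
open mm 47.72166433499347
[ 0.44914816 -0.09249592  0.13944103] [ 1.79945838e+02  5.29898756e-02 -3.02555454e+01]
False
open mm 47.484059320331205 23.2417
[ 0.31925807  0.2731025  -2.6318962 ] 24.4
25.4583
```

View pics/c4.png

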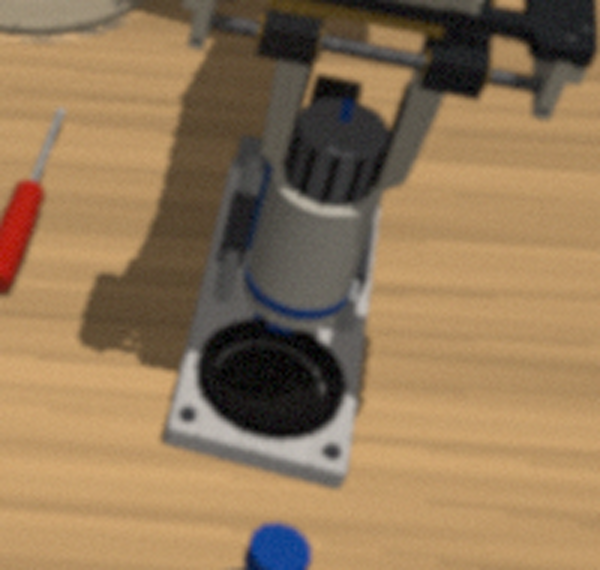

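The cartridge hangs upright above the stand (cap at (340,140) in the crop), with its stripe pointing toward the coupler side. I'll check the seat centre from this view and lower with a force watch.

```bash
python3 - <<'E'
from h import *
p=grab_frame("scene"); c=proj(p,[*S,.12]).astype(int); x0,y0=np.clip(c-[100,90],0,[360,230])
# collar outer top extremes, crop px: left(199,380) right(345,383) 
for q in((271,378),): print("collar centre",atz(p,(x0+q[0]/3,y0+q[1]/3),.032))
print(S,current_tool_pos(),current_orientation())
# underside centre check: body bottom left/right edge mid (299,285)
pos=[*S,.136]; move_linear(pos,max_speed=.1)
hit=move_linear([*S,.1195],max_speed=.03,until_force=5)
pause(.2); print("hit",hit,current_tool_pos(),current_contact_force(),current_torque(),current_time())
E
```

```text
collar centre [0.5088108  0.15907464 0.032     ]
[0.502 0.16 ] [0.50211233 0.15783369 0.20024609] [ 1.79988658e+02 -1.94598251e-02 -1.40097806e+01]
hit True [0.50177583 0.1601543  0.11895751] [-0.1319226  -0.0196257   6.26195904] [0.01068496 0.10956711 0.01780787] 27.0917
```

It made contact at TCP z 0.119, exactly the seat-floor height. I'll release, retreat and inspect.

```bash
python3 - <<'E'
from h import *
let_go(); t=current_tool_pos(); print(t); move_linear([t[0],t[1],.22],max_speed=.15); pause(.2)
q=S-U*.0+np.array([.0,0]); goto([*(S+U*.09),.36],[180,0,YAW])
p=grab_frame("wrist"); np.save("pics/s.npy",p,allow_pickle=True)
h=cv2.cvtColor(p["frame"],cv2.COLOR_BGR2HSV); m=cv2.inRange(h,(100,110,50),(125,255,255)); c=proj(p,[*(S+U*.012),.15])
n,l,st,ce=cv2.connectedComponentsWithStats(m)
for i in range(1,n):
    if st[i,4]>15 and np.linalg.norm(ce[i]-c)<60:
        W=np.array([atz(p,(b,a),.15)[:2] for a,b in np.argwhere(l==i)]); M=W.mean(0); V=np.linalg.svd(W-M,full_matrices=False)[2]
        print(st[i,4],M,np.rad2deg(np.arctan2(V[0,1],V[0,0]))%180,np.ptp((W-M)@V[0]))
for k,z in dict(cartridge=.02,nozzle_tip=.075,seat=.02,coupler_grip=.125).items():
    for d in place_of(k,p)[:1]: w=atz(p,px(p,d["point"]),z)[:2]-S; print(k,round(d["conf"],2),"stand xy",w@U,w@[-U[1],U[0]])
x0,y0=np.clip((proj(p,[*(S+U*.06),.1])-[80,80]).astype(int),0,[400,260]); cv2.imwrite("pics/c5.png",cv2.resize(p["frame"][y0:y0+160,x0:x0+160],None,fx=3.5,fy=3.5,interpolation=2))
print(current_time())
E
```

```text
[0.5010842  0.16015638 0.11850634]
116 [0.48874918 0.16330146] 166.71960795406505 0.019805439016287563
813 [0.45065004 0.17244355] 166.45953520045862 0.04374308844759987
cartridge 0.61 stand xy 0.001620907647638965 0.0016845622849048936
nozzle_tip 0.68 stand xy 0.06247282679224113 0.002649895109764466
coupler_grip 0.72 stand xy 0.16197532389261457 -0.0011889480692263352
29.9583
```

View pics/c5.png

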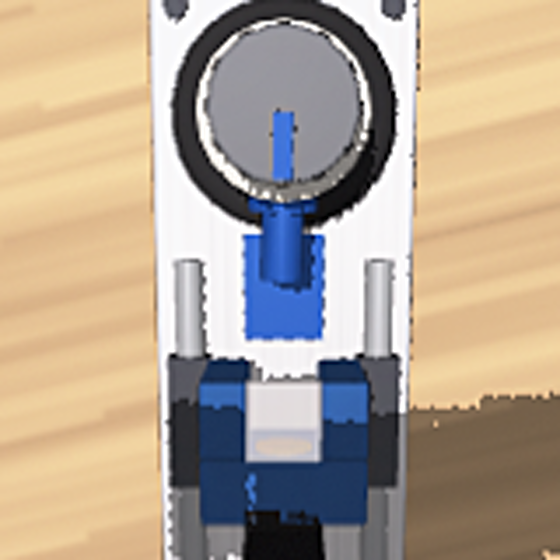

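The cartridge sits in the seat. Its stripe reads 166.7° against the stand's 166.2°, the nozzle at (285,250) lies centred on the strip, and the coupler is at 0. Next I'll slide it home.

```bash
python3 - <<'E'
from h import *
h=S+U*.162
goto([*h,.2],[180,0,YAW]); print("hit",move_linear([*h,.110],max_speed=.12,until_force=8))
close_gripper(30); t=np.array(current_tool_pos()); print("mm",current_opening()*93)
e=t.copy(); e[:2]-=U*.068; hit=move_linear(e,max_speed=.05,until_force=14); pause(.3)
n=np.array(current_tool_pos()); print(hit,"moved",(t-n)[:2]@U,current_contact_force())
let_go(); move_linear([n[0],n[1],.22]); goto([*(S+U*.09),.36],[180,0,YAW])
p=grab_frame("wrist"); h2=cv2.cvtColor(p["frame"],cv2.COLOR_BGR2HSV)
for k,z in dict(cartridge=.02,coupler_grip=.125).items():
    for d in place_of(k,p)[:1]: w=atz(p,px(p,d["point"]),z)[:2]-S; print(k,round(d["conf"],2),"stand xy",w@U,w@[-U[1],U[0]])
x0,y0=np.clip((proj(p,[*(S+U*.06),.1])-[80,80]).astype(int),0,[400,260]); a=cv2.resize(p["frame"][y0:y0+160,x0:x0+160],(400,400),interpolation=2)
Q=np.array([.511,-.296])
goto([.46,-.29,.34],[180,0,0]); p=grab_frame("wrist"); np.save("pics/q.npy",p,allow_pickle=True)
for d in place_of("selector_grip",p)[:2]: print("sel",d["conf"],atz(p,px(p,d["point"]),.1))
x1,y1=np.clip((proj(p,[*Q,.09])-[70,70]).astype(int),0,[420,280]); b=cv2.resize(p["frame"][y1:y1+140,x1:x1+140],(400,400),interpolation=2); print(x1,y1)
cv2.imwrite("pics/c6.png",np.hstack([a,b])); print(current_time())
E
```

```text
hit False
mm 29.507188805536856
True moved 0.06004525829721907 [-0.72388074  0.78690032  6.31986558]
coupler_grip 0.8 stand xy 0.1065508502012455 0.0025478611545169914
sel 0.92 [ 0.50759802 -0.29826364  0.1       ]
sel 0.73 [ 0.28591664 -0.31322452  0.1       ]
212 72
38.6
```

View pics/c6.png

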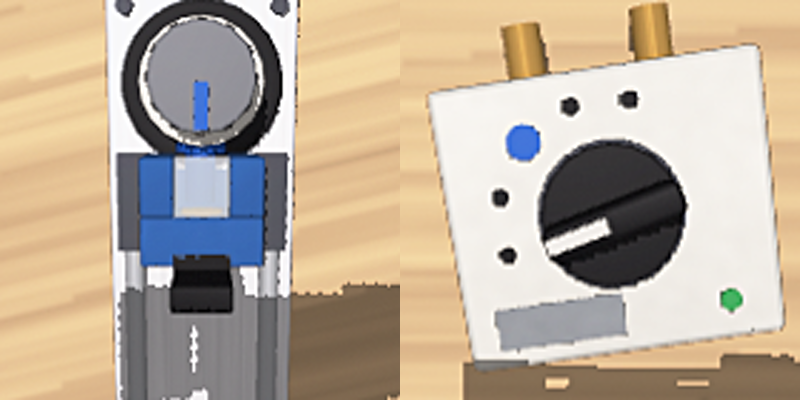

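The coupler moved 60.0 mm to its stop over the nozzle, and the cartridge is unchanged. On the white box, the blue dot is the third position, at (523,143). Next I'll measure the selector's axis and pointer from the dots and turn it by 60°.

```bash
python3 - <<'E'
from h import *
from scipy.optimize import least_squares
p=np.load("pics/q.npy",allow_pickle=True).item(); s=140/400
D=np.array([atz(p,(212+(a-400)*s,72+b*s),.06)[:2] for a,b in((508,256),(500,198),(523,143),(570,106),(628,99))])
def res(v):
    k=v[3]-np.arange(5)*.5236; return (D-v[:2]-v[2]*np.c_[np.cos(k),np.sin(k)]).ravel()
r=least_squares(res,[.508,-.298,.05,2.0]); print(r.x,np.rad2deg(r.x[3]),np.abs(r.fun).max())
tip=atz(p,(212+(547-400)*s,72+246*s),.116)[:2]; far=atz(p,(212+(684-400)*s,72+194*s),.116)[:2]
v=tip-far; print("bar",np.linalg.norm(v),(tip+far)/2,np.rad2deg(np.arctan2(v[1],v[0])))
A=np.rad2deg(r.x[3]); P=r.x[:2]
for y in(A,A-180): print(y,[None if (q:=ik([*P,.085],[180,0,y-d])) is None else np.round(q)[6] for d in(0,30,60,66)])
E
```

```text
[ 0.50335342 -0.3002986   0.05101293  1.95029625] 111.7437437350971 0.0002516424737543819
bar 0.058378260871160034 [ 0.50447825 -0.30056917] 110.71540021260482
111.7437437350971 [np.float64(60.0), np.float64(38.0), np.float64(16.0), np.float64(11.0)]
-68.2562562649029 [np.float64(-79.0), np.float64(-106.0), np.float64(-136.0), np.float64(-142.0)]
```

```bash
python3 - <<'E'
from h import *
P=[.5038,-.3003]; A=111.4
goto([*P,.2],[180,0,A]); print("hit",move_linear([*P,.086],max_speed=.12,until_force=8))
close_gripper(25); print("mm",current_opening()*93)
for d in range(10,61,10): goto([*P,.086],[180,0,A-d])
pause(.2); print(current_orientation(),current_tool_pos(),current_torque(),current_contact_force(),current_opening()*93)
let_go(); move_linear([*P,.22]); goto([.46,-.27,.36],[180,0,0])
p=grab_frame("wrist"); x1,y1=np.clip((proj(p,[*P,.09])-[70,70]).astype(int),0,[420,280]); b=cv2.resize(p["frame"][y1:y1+140,x1:x1+140],(400,400),interpolation=2)
p=grab_frame("scene"); a=cv2.resize(p["frame"][140:340,240:480],(400,333))
im=np.zeros((400,800,3),np.uint8); im[:,:400]=b; im[:333,400:]=a; cv2.imwrite("pics/c7.png",im); print(current_time())
E
```

```text
hit False
mm 14.042301145912328
[-1.79995849e+02 -1.65014714e-02  5.22636665e+01] [ 0.50444787 -0.29977929  0.08604122] [ 0.63376795 -1.59005389  0.00278596] [ 6.84413307  3.24843182 -1.69251742] 13.544146572979157
47.4333
```

View pics/c7.png

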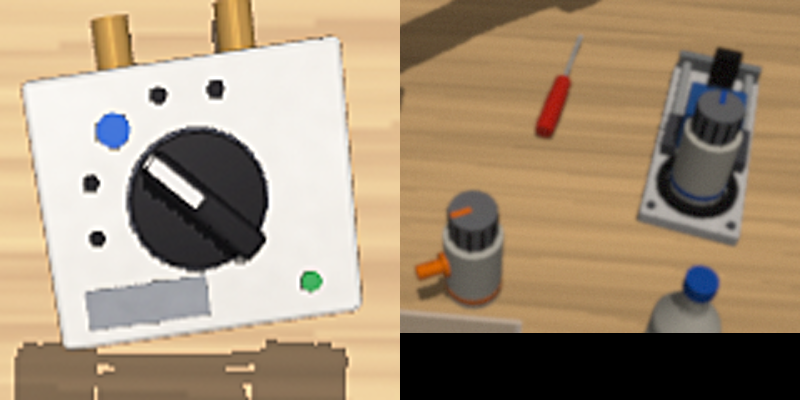

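The selector's white end points at the blue dot (113,130). The cartridge stands upright in the seat with the coupler home, and the orange cartridge is untouched.

```bash
python3 -c "
from cell import *
print(sign_off())"
```

```text
the job is handed in; nothing more can be done
None
```

The job is handed in at about 47 s of the 72 s allowed: coupler drawn back, cartridge seated and released, coupler slid home, selector on the blue dot. My last pictures agree with this, but no verdict came back.

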